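# Back the paper winder off one notch

## Robot

A 6-joint arm with a two-finger parallel gripper is mounted at the origin on the work surface. World frame = base frame: x ahead of the robot, y to its left, z up, the work surface at z = 0. Lengths are in m, angles in degrees, forces in N, time in s.
With the tool pointing down it reaches from about 0.4 to 0.825 m from the base axis. Payload 7 kg.
Tool frame: the origin (TCP) lies midway between the tips of the shut fingers; the grasp point (between the pads) lies 19 mm behind it; z points along the fingers, y is the line along which they close (so a half turn about z gives the same grasp; the last joint's range is limited). The gripper opens to 88 mm and grips with 3 to 60 N. Pads are 19 mm wide; open, the fingers measure 130 mm over their backs; the gripper's body (78 mm by 193 mm) begins 47 mm behind the grasp point.
Start: joints at [-55.858, 20.546, 0.682, 0, -70.136, -16.507], TCP at [0.204, -0.643, 0.227] pointing down, gripper open.
Joint ranges: [-176.03, 176.03], [-82.01, 121.73], [-58.28, 71.71], [-173.87, 95.51], [-174.79, -0.11], [-173.66, 173.66]. Speed limits (degrees/s): [136.94, 136.94, 172.46, 180, 180, 180].

## Interface

Orientations are given as [roll, pitch, yaw] about the fixed x, y, z axes, in that order (R = Rz(yaw) Ry(pitch) Rx(roll)).
In Python, from plant import telemetry, viewer, workorder gives the robot as it stands. The module is installed in compiled form; this text tells all that it offers.
- The arm moves only by the tool carry_out, never from a script. Its argument "rows" is a list of rows, each a list of 6 numbers: the shift along the tool's x, y, z in m, then the turn, a rotation vector about the tool's x, y, z in rad. In form: [[tx, ty, tz, ax, ay, az], ...]. A call has 1 to 8 rows; each row is the pose to reach, as a shift and turn from the pose commanded when the call began, along the tool's axes at that moment; what a row does not reach only later rows make up. A row lasts 1/8 s, in which the tool goes at most 62.5 mm and 10.7 degrees, less where a joint would pass 70% of its speed; a pose out of reach is approached as far as the arm can. A call with a gripper value outside its range is refused whole. "grip" is the gripper's target within -1 to 1 (fully open at 1, half-way at 0, shut at -1), set as the call begins (left out, the last holds). The fingers move at their own pace and stop on an object; the grip force is fixed at half the most. Time passes only in rows, so rows that repeat a pose let the fingers close. It gives the time, the measured TCP pose, the force, the opening and the grip force at its end, in the units of the state.
- telemetry.get_obs(): the state, without advancing time (a new reading comes with each control period).
- viewer.snapshot(name): name is "scene" or "top" or "wrist"; returns the picture (420x560x3 uint8, red, green, blue); there is no depth.
- viewer.camera_info(name): a dict with "intrinsics" (3x3 intrinsics, pixels), "extrinsics" (4x4, takes a point from camera to world coordinates); the wrist camera has in their place "tool_from_camera" (4x4, takes a point from camera to tool coordinates, whose origin is the TCP and whose axes are the flange's). Camera axes: x right, y down, z forward; pixel columns grow to the right and rows downward; lengths in m; the calibration is good to about 2 mm. A picture is of the moment at which its call begins: read the wrist's pose just before it. camera_info takes no time and is no camera call.
- workorder.close_job(): hands the job in; it is judged then, once.
The state is a dict: "clock": time; "joint_pos": joint angles; "qvel": joint speeds; "tau": joint torques, N m; "tool_pos": TCP position; "orientation": TCP orientation; "force": force on the tool from outside, world axes, zero at the start; "moment": the same for the moment, N m; "opening": finger opening in m; "gripper_force": force on a finger pad.
Only numpy, scipy, OpenCV 4.12 (cv2) and the standard library are available. Lean on these libraries where they do the work, as an engineer would, in place of code of your own. Each camera call takes 0.05 s, during which the arm holds its last target. There are 200 camera calls.

## Task

The paper on the roll winder is wound too tight: with shut or single fingertips, tip the pawl up off the ratchet wheel by its upright tab until it stays back by itself, push the wheel's cross handle away from you (backward) by exactly one notch, then tip the pawl down again so that it sits fully in that notch. Only push, gently: grip and lift nothing, and leave everything else on the bench where it stands.

Things in the scene. Friction and masses are not known exactly. Their poses are not given: they have to be found in the camera images.
- winder: Roll-paper winder screwed to the bench: plywood base 170 x 250 x 14 mm, two aluminium cheeks 150 mm high, a paper roll (92 dia) between them. Origin: on the bench under the shaft's middle. Its x points to its far side (called away), y to the robot's left along the shaft, z up; turned by up to 0.45 rad. The shaft is at x 0, z 115 mm.
- ratchet_centre (a point): Centre of the steel ratchet wheel on the shaft, at y 100, z 115 mm in the winder's frame (axes as the winder's): 8 teeth, 112 dia over the teeth, 12 thick, outside the left cheek.
- hub (a point): Hub centre of the cross handle, on the left end of the shaft, at y 158, z 115 mm in the winder's frame (axes as the winder's): 4 round steel spokes, 14 mm dia, with black ball ends 24 dia; 100 mm from the shaft to the ball's outer end.
- wheel (a joint): Turn of ratchet, roll and cross handle together, rad. Grows as the wheel's top moves away: backward, which the pawl blocks. One notch is 0.785; at 0 a tooth bears on the seated pawl, whose free play is -0.34 to 0 in the first notch, 0.445 to 0.785 in the next one back (0.62 is the middle). Stays where it is left (friction 0.12 N m).
- spoke_tip (a point): Centre of the ball end of the spoke to push, the one nearest to upright; 88 mm from the shaft. At wheel value w it leans w - 0.35 rad from upright (negative: towards the robot).
- pawl_hinge (a point): The pawl's hinge (along y), at x 67, y 100, z 153 mm in the winder's frame (axes as the winder's). The pawl's nose reaches from it towards the robot, over the ratchet wheel.
- pawl (a joint): Lift of the pawl, rad: 0 seated in a notch (its lower stop), 1.2 tipped fully back (its upper stop). Its own weight drops it to whichever stop lies on its side of about 0.55; pushes of about 1 N at the tab are enough.
- pawl_tab (a point): Centre of the pawl's upright finger tab, a steel plate 44 wide (along the shaft) x 20 high x 8 mm on a 10 x 7 mm stem, 66 mm from the hinge (top edge 76). At pawl value p the stem leans p - 0.44 rad away from upright. Pushing the tab away lifts the nose; pushing it back towards the robot drops it.
- pen_pot: Bystander, steel pot of markers, 68 dia x 95 mm (markers stand up to about 150 mm); origin under its centre. Leave alone.
- ink_jar: Bystander, small lidded jar, 48 dia x 48 mm; origin under its centre. Leave alone.
- tape_roll: Bystander, roll of paper tape lying flat, 90 dia x 24 mm; origin under its centre. Leave alone.
- white_jar: Bystander, small white lidded jar, 56 dia x 55 mm; origin under its centre. Leave alone.
- amber_bottle: Bystander, amber bottle, 68 dia x 170 mm; origin under its centre. Leave alone.
- mug: Bystander, white mug, 80 dia x 90 mm; origin under its centre. Leave alone.
- eraser: Bystander, eraser, 55 x 24 x 13 mm; origin under its centre. Leave alone.
- spray_can: Bystander, small aluminium can, 52 dia x 140 mm; origin under its centre. Leave alone.

How it is judged (in metres and radians):
On the way, in this order (a step that is already met when the one before it is completed fails the run):
1. the pawl is tipped back and stays, the wheel still in its first notch (value of joint pawl above 0.9 rad and value of joint wheel below 0.25 rad), for 0.2 s.
2. with the pawl still back, the wheel is pushed back one notch (value of joint pawl above 0.9 rad and value of joint wheel between 0.4 and 0.81 rad), for 0.2 s.
At the end, for the whole second after the job is handed in: The pawl is fully down (joint pawl below 0.06 rad) in the next notch back: joint wheel between 0.40 and 0.81 rad, at rest (value of joint wheel between 0.4 and 0.81 rad and value of joint pawl below 0.06 rad and velocity of joint wheel between -0.05 and 0.05 rad/s); the robot touches nothing.
It fails at once if a bystander is lifted or shifted by more than 20 mm (distance of any of pen_pot, ink_jar, tape_roll, white_jar, amber_bottle, mug, eraser, spray_can from where it was at the start of the episode above 0.02 m).
It fails at once if the winder is gripped or pressed with more than 25 N (contact force between the fingers and winder above 25 N).
It fails at once if the wheel is pushed back well past one notch or wound forward (value of joint wheel above 1.1 rad or value of joint wheel below -0.6 rad).
It also fails if it takes over 59 s, if anything falls off the work surface, if the arm or the gripper's body presses on something with over 40 N, if the wrist force passes 120 N, or if a joint passes its speed limit or range.

## Working session

There is one attempt and no reset: what is moved stays moved. The work goes in short steps, Python scripts to look and compute and a tool call to move; the robot and the scene stay as the last step left them, time stands still between calls to the robot, and variables do not carry over. Pictures are saved under pics/ and viewed, at most 11 in all, crops included, and the job is handed in when it is done.

Besides the shell and the picture viewer there is one more tool, called after "Call:" by a JSON object that holds its "method" and its "body". carry_out: Moves the arm, as the interface text tells. Its arguments: {"type":"object","properties":{"rows":{"type":"array"},"grip":{"type":"number"}},"required":["rows"]}

```bash
mkdir -p pics
python3 - <<'E'
from plant import telemetry, viewer
import cv2
o=telemetry.get_obs();print(o)
for n in("scene","top"):
    i=viewer.camera_info(n);print(n,i["intrinsics"],i["extrinsics"])
    cv2.imwrite(f"pics/{n}0.png",viewer.snapshot(n)[:,:,::-1])
print(viewer.camera_info("wrist"))
E
```

```text
{'clock': 0.0, 'joint_pos': array([-5.58565835e+01,  2.05930432e+01,  6.32399569e-01, -1.92768660e-02,
       -7.01367749e+01, -1.65083927e+01]), 'qvel': array([ 0.09112165,  0.04380026, -0.01910231,  0.00234371, -0.02968849,
       -0.1734221 ]), 'tau': array([ 1.49039308e-03, -5.82712018e+01,  2.93055385e+01,  6.99716359e+00,
        6.83041246e-03, -1.23744012e-04]), 'tool_pos': array([ 0.20432111, -0.64280311,  0.22559676]), 'orientation': array([ 1.79901448e+02, -1.03103797e-02, -1.62371532e+02]), 'force': array([-0.2431538 ,  0.49786739,  0.2215235 ]), 'moment': array([-0.00517665,  0.00854862, -0.04851453]), 'gripper_force': 0.0, 'opening': 0.08756686741843936}
scene [[458.04924572   0.         279.22641945]
 [  0.         458.04924572 216.92239806]
 [  0.           0.           1.        ]] [[ 0.38400142  0.75895769 -0.52585752  1.19059783]
 [ 0.92325485 -0.32299989  0.20801818 -0.24899145]
 [-0.01197493 -0.56537978 -0.82474378  1.1358453 ]
 [ 0.          0.          0.          1.        ]]
top [[406.83438435   0.         284.27599107]
 [  0.         406.83438435 212.79269567]
 [  0.           0.           1.        ]] [[ 0.0049969  -0.98665022  0.16277708  0.3706782 ]
 [-0.99986196 -0.007509   -0.0148212  -0.01158211]
 [ 0.01584564 -0.16268055 -0.98655155  1.13362154]
 [ 0.          0.          0.          1.        ]]
{'intrinsics': array([[362.09731365,   0.        , 281.17250172],
       [  0.        , 362.09731365, 207.90445173],
       [  0.        ,   0.        ,   1.        ]]), 'tool_from_camera': array([[ 4.91270110e-04, -9.62599110e-01, -2.70929350e-01,
         7.26453024e-02],
       [ 9.99999690e-01,  6.39451034e-04, -4.58662151e-04,
         3.46284926e-04],
       [ 6.14753831e-04, -2.70929040e-01,  9.62599126e-01,
        -1.58044989e-01],
       [ 0.00000000e+00,  0.00000000e+00,  0.00000000e+00,
         1.00000000e+00]])}
```

View pics/scene0.png

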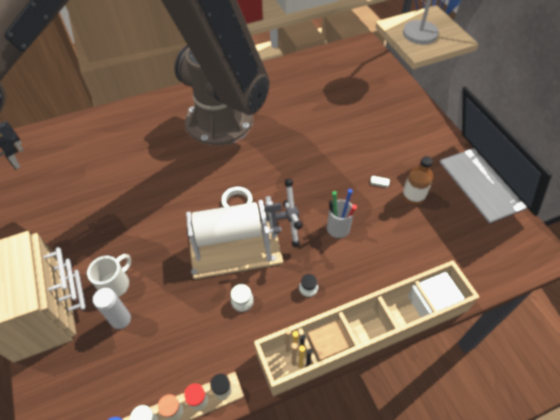

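View pics/top0.png

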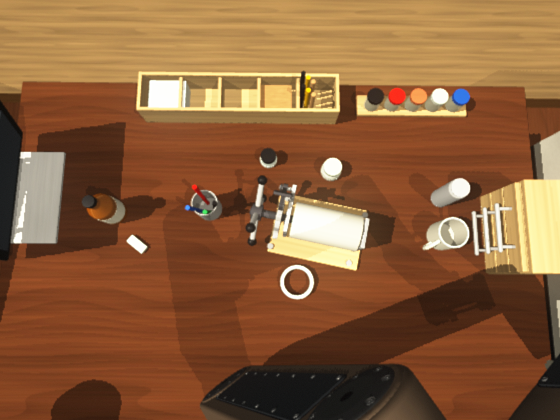

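The top view shows the winder around (315,225), its cross handle at (257,210), and the pen pot at (207,205), left of the handle. The base's front edge runs from (268,250) to (358,268). I'll enlarge both views to fit the pose.

Run:
```python
import cv2,numpy as np
a=cv2.imread("pics/scene0.png")[165:285,175:365]; b=cv2.imread("pics/top0.png")[145:285,185:375]
a=cv2.resize(a,None,fx=4,fy=4,interpolation=cv2.INTER_CUBIC);b=cv2.resize(b,None,fx=4,fy=4,interpolation=cv2.INTER_CUBIC)
cv2.imwrite("pics/sc1.png",a);cv2.imwrite("pics/tc1.png",b)
```

```text
(no output)
```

View pics/sc1.png

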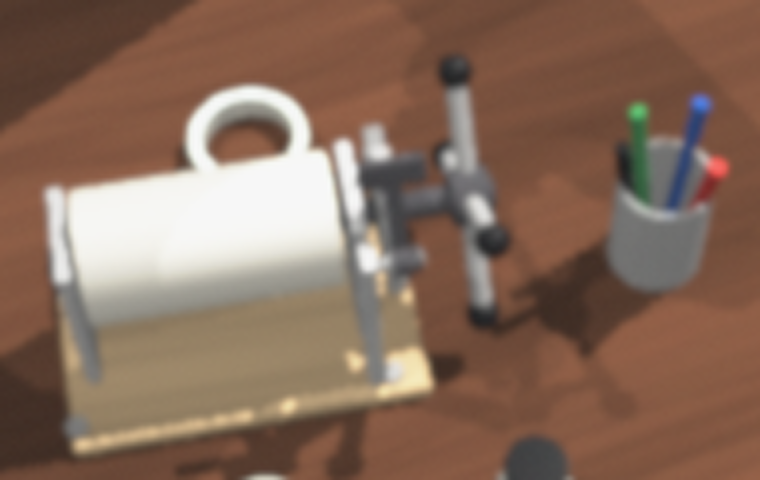

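View pics/tc1.png

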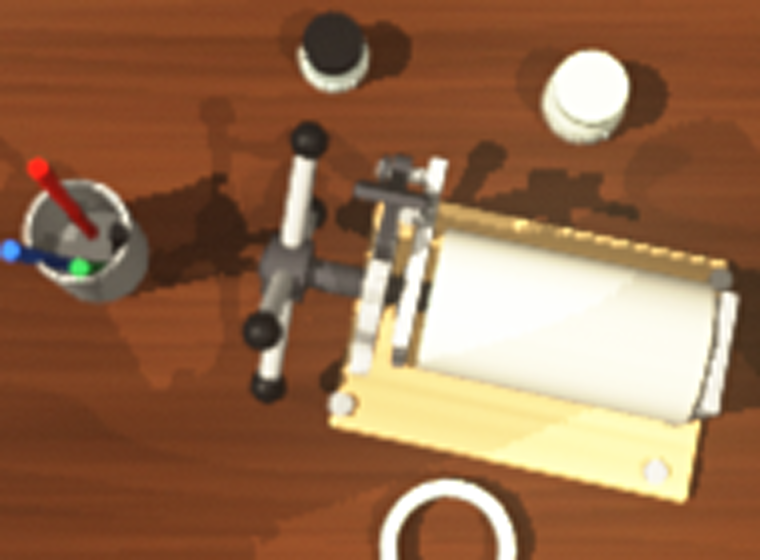

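```bash
cat > h.py <<'E'
import numpy as np
from plant import viewer
from scipy.optimize import least_squares
from scipy.spatial.transform import Rotation as Ro
def proj(n,P):
    i=viewer.camera_info(n);K=i["intrinsics"];E=i["extrinsics"]
    c=(np.atleast_2d(P)-E[:3,3])@E[:3,:3]; q=c@K.T; return q[:,:2]/q[:,2:]
def ball(w,k): # k=0 upright, 1 away, 2 down, 3 near
    a=w-.35+k*np.pi/2; return [.088*np.sin(a),.158,.115+.088*np.cos(a)]
def tab(p,r=.066): a=p-.44; return [.067+r*np.sin(a),.1,.153+r*np.cos(a)]
def world(P,x,y,t):
    c,s=np.cos(t),np.sin(t);P=np.atleast_2d(P);return np.c_[x+c*P[:,0]-s*P[:,1],y+s*P[:,0]+c*P[:,1],P[:,2]]
E
python3 - <<'E'
from h import *
pts={"top":([(310,140),(262,330),(268,385),(316,212),(285,270),(395,197)],(185,145)),
"scene":([(483,315),(492,238),(454,70),(443,155),(470,192),(393,168)],(175,165))}
def mod(v):
    w=v[3];return world([ball(w,1),ball(w,0),ball(w,3),ball(w,2),[0,.158,.115],tab(v[4])],*v[:3])
def res(v):
    return np.concatenate([proj(n,mod(v))-(np.array(p)/4+o) for n,(p,o) in pts.items()]).ravel()
f=least_squares(res,[.45,-.1,-.1,-.1,0],loss="soft_l1")
print(f.x,f.cost);print(f.fun.reshape(-1,2).round(1))
print(mod(f.x).round(3))
x=f.x
# pen pot etc: ground points from top
i=viewer.camera_info("top");K=i["intrinsics"];E=i["extrinsics"]
def g(u,v,z):
    d=E[:3,:3]@np.linalg.solve(K,[u,v,1]);return (E[:3,3]+d*(z-E[2,3])/d[2]).round(3)
for nm,u,v,z in[("pot",80,235,.095),("ink",333,43,.048),("white",590,85,.055),("red",38,168,.15),("blue",10,250,.15),("green",80,268,.15)]: print(nm,g(u/4+185,v/4+145,z))
E
```

```text
[ 0.51901809 -0.11326391 -0.14217197  0.76339183 -0.08226296] 127.00075789939191
[[ -0.4   4.2]
 [  6.8 -36.3]
 [ -1.3   0.4]
 [ -7.9  31.1]
 [  0.4  -0.9]
 [ -2.1  -0.2]
 [  3.3   0.9]
 [ -2.8 -18.4]
 [ -4.9   0.2]
 [  2.   15.7]
 [ -1.3   0.3]
 [ -0.5   0.2]]
[[ 0.621  0.032  0.08 ]
 [ 0.576  0.038  0.196]
 [ 0.462  0.055  0.15 ]
 [ 0.506  0.048  0.034]
 [ 0.541  0.043  0.115]
 [ 0.567 -0.019  0.21 ]]
pot [0.564 0.178 0.095]
ink [0.709 0.017 0.048]
white [ 0.679 -0.159  0.055]
red [0.596 0.196 0.15 ]
blue [0.544 0.211 0.15 ]
green [0.533 0.167 0.15 ]
```

```bash
cat > fit.py <<'E'
from h import *
pts={"top":([(310,140),(262,330),(268,385),(316,212),(285,270),(395,197)],(185,145)),
"scene":([(492,238),(454,70),(443,155),(483,315),(470,192),(393,168)],(175,165))}
def mod(v):
    w=v[3];return world([ball(w,1),ball(w,0),ball(w,3),ball(w,2),[0,.158,.115],tab(v[4])],*v[:3])
def res(v):
    return np.concatenate([proj(n,mod(v))-(np.array(p)/4+o) for n,(p,o) in pts.items()]).ravel()
f=least_squares(res,[.52,-.1,-.15,-.1,0],loss="soft_l1")
print(f.x,f.cost);print(f.fun.reshape(-1,2).round(1))
print(mod(f.x).round(3))
E
python3 fit.py
```

```text
[ 0.50988796 -0.11140942 -0.20206726 -0.27125046 -0.01997305] 5.261599067713428
[[-0.6 -0.3]
 [-0.2 -0. ]
 [-0.3 -0.3]
 [-2.  -0.3]
 [ 0.3 -1. ]
 [-1.3 -0.3]
 [-0.6 -0.1]
 [-0.9 -0.2]
 [ 0.3 -0.2]
 [-0.9 -0.9]
 [-1.1  0.3]
 [-1.3 -0.1]]
[[ 0.612  0.029  0.166]
 [ 0.491  0.054  0.187]
 [ 0.471  0.058  0.064]
 [ 0.592  0.033  0.043]
 [ 0.542  0.043  0.115]
 [ 0.567 -0.021  0.212]]
```

The fit is good: the winder is at (0.510, -0.111), yaw -0.202, wheel about -0.27, and the pawl is seated. I'll shut the fingers and move over, turning the closing axis along the shaft.

Call:
{"method": "carry_out", "body": {"rows": [[-0.034, 0.035, -0.04, 0, 0, 0.06], [-0.068, 0.07, -0.075, 0, 0, 0.13], [-0.103, 0.106, -0.1, 0, 0, 0.19], [-0.138, 0.142, -0.1, 0, 0, 0.26], [-0.172, 0.177, -0.1, 0, 0, 0.32], [-0.207, 0.212, -0.1, 0, 0, 0.38], [-0.241, 0.248, -0.1, 0, 0, 0.45], [-0.276, 0.283, -0.1, 0, 0, 0.51]], "grip": -1}}

```text
clock: 1.1
tool_pos: [0.382, -0.2883, 0.3264]
orientation: [180.0, -0.0, 168.3]
force: [0.8, -0.8, -0.6]
opening: 0.013
gripper_force: 0.0
```

```bash
cat > go.py <<'E'
# usage: go.py wx wy z : tool-axis shift from the present TCP to a point in the winder frame; also prints TCP in that frame
import sys
from h import *
from plant import telemetry
V=(0.510,-0.1114,-0.202)
o=telemetry.get_obs();R=Ro.from_euler("xyz",o["orientation"],degrees=True).as_matrix()
W=Ro.from_euler("z",V[2]).as_matrix();d=o["tool_pos"]-[V[0],V[1],0]
print("t",o["clock"],"winder-frame TCP",(W.T@d).round(4),"F(w)",(W.T@o["force"]).round(2),"open",round(o["opening"],4))
if len(sys.argv)>3:
    P=world([list(map(float,sys.argv[1:4]))],*V)[0]
    Rt=W@np.diag([-1,1,-1.])
    print("shift",(R.T@(P-o["tool_pos"])).round(4),"turn",Ro.from_matrix(R.T@Rt).as_rotvec().round(4))
E
python3 go.py -0.02 0.1 0.29
```

```text
t 1.1 winder-frame TCP [-0.0899 -0.199   0.3264] F(w) [ 0.99 -0.61 -0.62] open 0.013
shift [-0.0692  0.2992  0.0365] turn [ 0.0002 -0.     -0.0024]
```

Call:
{"method": "carry_out", "body": {"rows": [[-0.008, 0.045, 0, 0, 0, 0], [-0.016, 0.09, 0, 0, 0, 0], [-0.024, 0.14, 0, 0, 0, 0], [-0.032, 0.19, 0.0, 0, 0, 0], [-0.04, 0.24, 0.01, 0, 0, 0], [-0.05, 0.28, 0.02, 0, 0, 0], [-0.05, 0.3, 0.03, 0, 0, 0], [-0.05, 0.3, 0.03, 0, 0, 0]]}}

```text
clock: 2.1
tool_pos: [0.4904, -0.0054, 0.2953]
orientation: [-179.9, -0.1, 168.5]
force: [-0.8, -0.5, -0.5]
opening: 0.0003
gripper_force: 0.0
```

```bash
python3 go.py 0 0.1 0.2
python3 - <<'E'
from h import *
from plant import telemetry
import cv2
V=(0.510,-0.1114,-0.202)
o=telemetry.get_obs();img=viewer.snapshot("wrist")[:,:,::-1].copy()
i=viewer.camera_info("wrist");K=i["intrinsics"]
T=np.eye(4);T[:3,:3]=Ro.from_euler("xyz",o["orientation"],degrees=True).as_matrix();T[:3,3]=o["tool_pos"];E=T@i["tool_from_camera"]
w=-.27
P=world([ball(w,0),ball(w,1),ball(w,3),[0,.158,.115],tab(0),tab(0,.076),[.067,.1,.153],[.067,.1,.153]],*V)
c=(P-E[:3,3])@E[:3,:3];q=c@K.T;q=q[:,:2]/q[:,2:];print(q.round(0))
for p in q: cv2.drawMarker(img,tuple(int(a) for a in p),(0,0,255),0,8,1)
cv2.imwrite("pics/w1.png",img)
E
```

```text
t 2.1 winder-frame TCP [-0.0405  0.1     0.2953] F(w) [-0.71 -0.64 -0.53] open 0.0003
shift [-0.0407  0.0001  0.0952] turn [-0.0011 -0.0022  0.0014]
[[358. 192.]
 [345. 319.]
 [336. 147.]
 [340. 226.]
 [281. 316.]
 [281. 318.]
 [281. 307.]
 [281. 307.]]
```

View pics/w1.png

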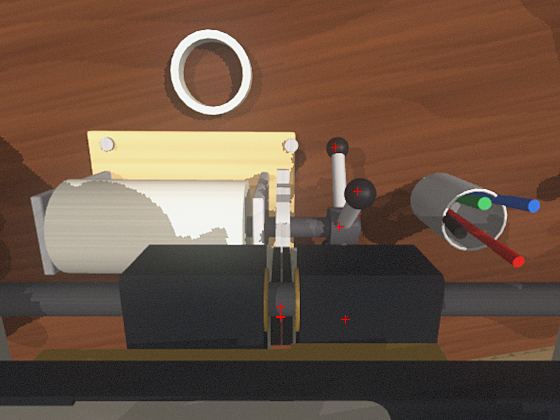

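The wrist view agrees with the fit: the red marks sit on the balls at (358,192) and (336,147), and the ratchet is at column 283. I need the fingers' shape and clearance to the tab, so I'll take one composite view.

Run:
```python
from h import *
import cv2
s=viewer.snapshot("scene")[:,:,::-1];t=viewer.snapshot("top")[:,:,::-1];w=cv2.imread("pics/w1.png")
a=cv2.resize(s[110:260,200:330],(400,462),interpolation=2);b=cv2.resize(w[225:355,215:345],(400,400),interpolation=2)
c=np.zeros((600,800,3),np.uint8);c[:462,:400]=a;c[:400,400:]=b
cv2.imwrite("pics/c2.png",c)
```

```text
(no output)
```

View pics/c2.png

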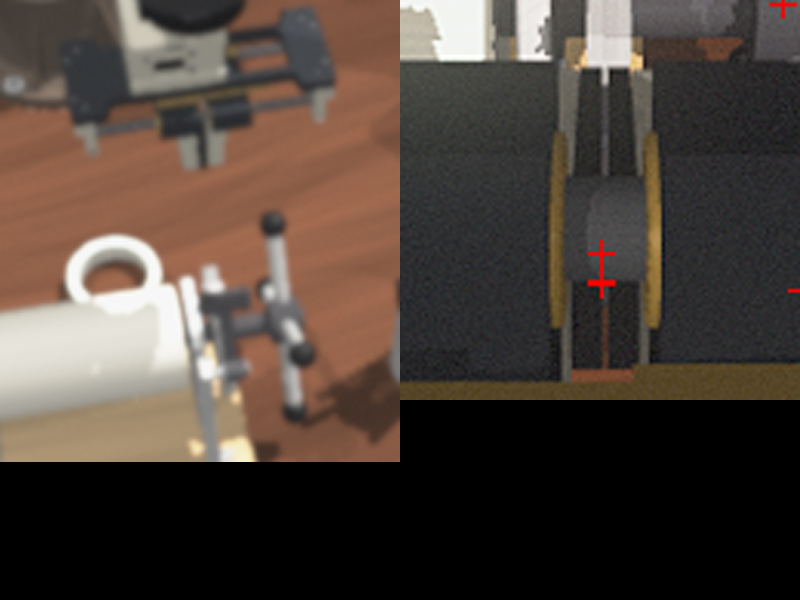

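The fingers are shut as a blade about 42 mm wide, well above the winder. I'll lower them in front of the tab.

Call:
{"method": "carry_out", "body": {"rows": [[-0.01, 0, 0.03, 0, 0, 0], [-0.015, 0, 0.06, 0, 0, 0], [-0.018, 0, 0.08, 0, 0, 0], [-0.018, 0, 0.091, 0, 0, 0], [-0.018, 0, 0.091, 0, 0, 0]]}}

```text
clock: 2.88
tool_pos: [0.5083, -0.0104, 0.2055]
orientation: [-180.0, -0.0, 168.4]
force: [-0.4, -0.0, -0.2]
opening: 0.0007
gripper_force: 0.0
```

Call:
{"method": "carry_out", "body": {"rows": [[-0.006, 0, 0, 0, 0, 0], [-0.012, 0, 0, 0, 0, 0], [-0.018, 0, 0, 0, 0, 0], [-0.024, 0, 0, 0, 0, 0], [-0.03, 0, 0, 0, 0, 0], [-0.036, 0, 0, 0, 0, 0], [-0.042, 0, 0, 0, 0, 0], [-0.048, 0, 0, 0, 0, 0]]}}

```text
clock: 3.88
tool_pos: [0.5559, -0.0194, 0.2055]
orientation: [-180.0, -0.0, 168.4]
force: [-1.0, -0.1, 0.4]
opening: 0.0001
gripper_force: 0.4
```

```bash
python3 go.py 0.09 0.1 0.203
```

```text
t 3.875 winder-frame TCP [0.0265 0.0993 0.2055] F(w) [-0.92 -0.31  0.39] open 0.0001
shift [-0.0635  0.0007  0.0025] turn [-0.0001 -0.0003 -0.0002]
```

Call:
{"method": "carry_out", "body": {"rows": [[-0.007, 0, 0, 0, 0, 0], [-0.014, 0, 0, 0, 0, 0], [-0.021, 0, 0, 0, 0, 0], [-0.028, 0, 0, 0, 0, 0], [-0.035, 0, 0, 0, 0, 0], [-0.042, 0, 0, 0, 0, 0], [-0.049, 0, 0, 0, 0, 0], [-0.056, 0, 0, 0, 0, 0]]}}

```text
clock: 4.88
tool_pos: [0.6111, -0.0307, 0.2056]
orientation: [180.0, 0.0, 168.4]
force: [0.8, 0.1, -0.1]
opening: 0.0002
gripper_force: 0.2
```

```bash
python3 go.py 0.09 0.1 0.203
python3 - <<'E'
from h import *
import cv2
s=viewer.snapshot("scene")[:,:,::-1]
cv2.imwrite("pics/s3.png",cv2.resize(s[150:260,200:330],(709,600),interpolation=2))
E
```

```text
t 4.875 winder-frame TCP [0.0829 0.0994 0.2056] F(w) [ 0.76  0.27 -0.1 ] open 0.0002
shift [-0.0071  0.0006  0.0026] turn [ 0.      0.0003 -0.0002]
```

View pics/s3.png

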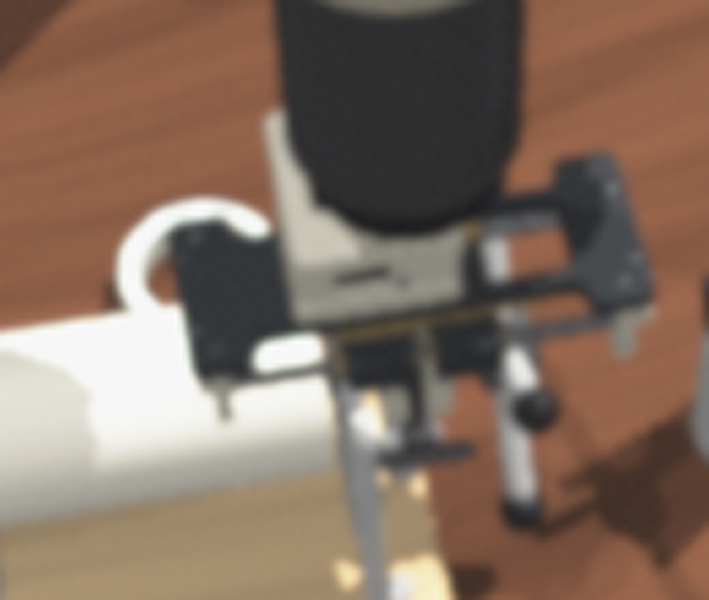

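The tab has tipped over and lies ahead of the fingers at (425,452), clear of them. I'll raise, back off, and come down in front of the upright spoke.

Call:
{"method": "carry_out", "body": {"rows": [[0.0, 0, -0.03, 0, 0, 0], [0.0, 0, -0.07, 0, 0, 0], [0.03, 0.02, -0.085, 0, 0, 0], [0.08, 0.04, -0.085, 0, 0, 0], [0.13, 0.059, -0.085, 0, 0, 0], [0.165, 0.059, -0.085, 0, 0, 0], [0.178, 0.059, -0.06, 0, 0, 0], [0.178, 0.059, -0.03, 0, 0, 0]]}}

```text
clock: 5.92
tool_pos: [0.4475, 0.0635, 0.2361]
orientation: [179.9, 0.1, 168.5]
force: [0.8, 0.6, 0.2]
opening: 0.0006
gripper_force: 0.0
```

Call:
{"method": "carry_out", "body": {"rows": [[0, 0, 0.03, 0, 0, 0], [0, 0, 0.05, 0, 0, 0], [0, 0, 0.06, 0, 0, 0], [0, 0, 0.06, 0, 0, 0]]}}

```text
clock: 6.42
tool_pos: [0.4479, 0.0628, 0.1754]
orientation: [-180.0, -0.0, 168.4]
force: [-0.1, 0.1, -0.0]
opening: 0.0004
gripper_force: 0.0
```

```bash
python3 go.py 0 0.158 0.172
python3 - <<'E'
from h import *
import cv2
s=viewer.snapshot("scene")[:,:,::-1];t=viewer.snapshot("top")[:,:,::-1]
a=cv2.resize(s[150:260,210:310],(400,440),interpolation=2);b=cv2.resize(t[160:260,220:310],(396,440),interpolation=2)
cv2.imwrite("pics/c4.png",np.hstack([a,b]))
E
```

```text
t 6.425 winder-frame TCP [-0.0958  0.1582  0.1754] F(w) [-0.12  0.05 -0.01] open 0.0004
shift [-0.0958 -0.0002  0.0034] turn [-0.0006 -0.0005 -0.0002]
```

View pics/c4.png

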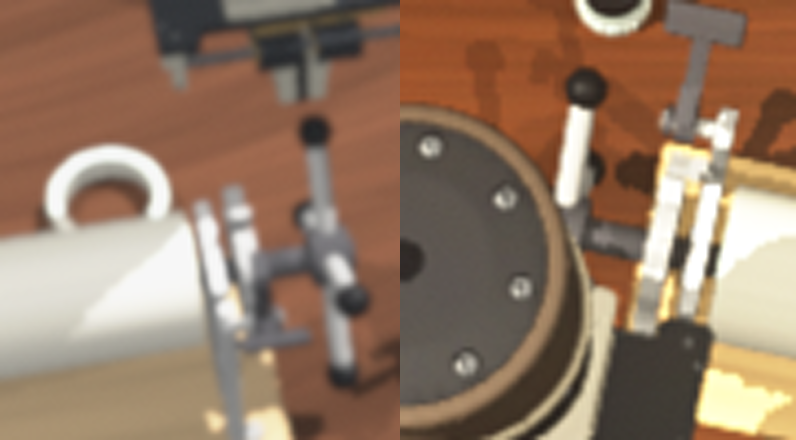

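The pawl is tipped right back, with its tab at the far end, and the wheel hasn't moved. The fingers are in front of the upright spoke, so I'll push it back slowly.

Call:
{"method": "carry_out", "body": {"rows": [[-0.01, 0, 0, 0, 0, 0], [-0.016, 0, 0, 0, 0, 0], [-0.022, 0, 0, 0, 0, 0], [-0.028, 0, 0, 0, 0, 0], [-0.034, 0, 0, 0, 0, 0], [-0.04, 0, 0, 0, 0, 0], [-0.046, 0, 0, 0, 0, 0], [-0.052, 0, 0, 0, 0, 0]]}}

```text
clock: 7.52
tool_pos: [0.4993, 0.0523, 0.1755]
orientation: [-180.0, -0.0, 168.4]
force: [-2.9, 0.4, 2.7]
opening: 0.0002
gripper_force: 1.3
```

Call:
{"method": "carry_out", "body": {"rows": [[-0.006, 0, 0, 0, 0, 0], [-0.012, 0, 0, 0, 0, 0], [-0.018, 0, 0, 0, 0, 0], [-0.024, 0, 0, 0, 0, 0], [-0.03, 0, 0, 0, 0, 0], [-0.036, 0, 0, 0, 0, 0], [-0.04, 0, 0, 0, 0, 0], [-0.04, 0, 0, 0, 0, 0]]}}

```text
clock: 8.52
tool_pos: [0.5384, 0.0444, 0.1753]
orientation: [-180.0, -0.0, 168.4]
force: [-0.7, 0.5, -0.2]
opening: 0.0009
gripper_force: 0.0
```

```bash
python3 go.py 0 0.158 0.172
python3 - <<'E'
from h import *
import cv2
s=viewer.snapshot("scene")[:,:,::-1];t=viewer.snapshot("top")[:,:,::-1]
a=cv2.resize(s[150:260,210:310],(400,440),interpolation=2);b=cv2.resize(t[160:260,220:310],(396,440),interpolation=2)
V=(0.510,-0.1114,-0.202)
for w in(.4,.6,.8):
  for k in(1,3,2):
    p=proj("scene",world([ball(w,k)],*V))[0];cv2.drawMarker(a,tuple(int(v) for v in (p-[210,150])*4),(0,0,int(w*300)),0,8,1)
    p=proj("top",world([ball(w,k)],*V))[0];cv2.drawMarker(b,tuple(int(v) for v in (p-[220,160])*4.4),(0,0,int(w*300)),0,8,1)
cv2.imwrite("pics/c5.png",np.hstack([a,b]))
E
```

```text
t 8.525 winder-frame TCP [-0.0034  0.1583  0.1753] F(w) [-0.77  0.39 -0.15] open 0.0009
shift [-0.0034 -0.0003  0.0033] turn [-0.0001 -0.     -0.0004]
```

View pics/c5.png

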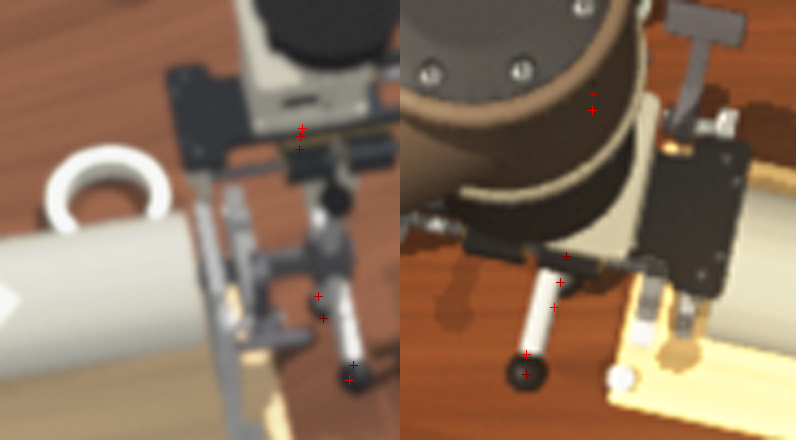

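The spoke has been pushed back, with the ball now at about (337,197) on the left and the pawl still up. I'll back off, then measure the wheel's value with the view clear.

Call:
{"method": "carry_out", "body": {"rows": [[0.02, 0, 0, 0, 0, 0], [0.03, 0, -0.02, 0, 0, 0], [0.03, 0, -0.06, 0, 0, 0], [0.05, 0, -0.1, 0, 0, 0], [0.1, 0, -0.12, 0, 0, 0], [0.1, 0, -0.12, 0, 0, 0]]}}

```text
clock: 9.38
tool_pos: [0.439, 0.065, 0.2982]
orientation: [179.8, 0.2, 168.5]
force: [0.9, -0.5, -0.5]
opening: 0.0006
gripper_force: 0.0
```

```bash
python3 go.py 0 0.158 0.172
python3 - <<'E'
from h import *
import cv2
s=viewer.snapshot("scene")[:,:,::-1];t=viewer.snapshot("top")[:,:,::-1]
a=cv2.resize(s[150:260,210:310],(400,440),interpolation=2);b=cv2.resize(t[160:260,220:310],(396,440),interpolation=2)
cv2.imwrite("pics/c6.png",np.hstack([a,b]))
V=(0.510,-0.1114,-0.202)
for w in(.4,.5,.6,.7,.8):
  print(w,[((proj("scene",world([ball(w,k)],*V))[0]-[210,150])*4).round().tolist() for k in range(4)],[((proj("top",world([ball(w,k)],*V))[0]-[220,160])*4.4+[400,0]).round().tolist() for k in range(4)])
E
```

```text
t 9.375 winder-frame TCP [-0.105   0.1586  0.2982] F(w) [ 1.01 -0.27 -0.48] open 0.0006
shift [-0.1045 -0.0012  0.1266] turn [0.0041 0.0042 0.0015]
0.4 [[328.0, 180.0], [353.0, 365.0], [323.0, 318.0], [300.0, 149.0]] [[554.0, 191.0], [594.0, 83.0], [567.0, 256.0], [527.0, 375.0]]
0.5 [[331.0, 192.0], [352.0, 371.0], [321.0, 308.0], [300.0, 143.0]] [[558.0, 175.0], [594.0, 88.0], [564.0, 270.0], [526.0, 372.0]]
0.6 [[334.0, 204.0], [352.0, 376.0], [318.0, 296.0], [301.0, 137.0]] [[562.0, 160.0], [594.0, 94.0], [560.0, 283.0], [526.0, 368.0]]
0.7 [[337.0, 217.0], [351.0, 379.0], [316.0, 285.0], [301.0, 132.0]] [[565.0, 146.0], [593.0, 102.0], [557.0, 295.0], [526.0, 362.0]]
0.8 [[339.0, 230.0], [349.0, 381.0], [314.0, 273.0], [302.0, 129.0]] [[569.0, 133.0], [593.0, 110.0], [554.0, 308.0], [526.0, 354.0]]
```

View pics/c6.png

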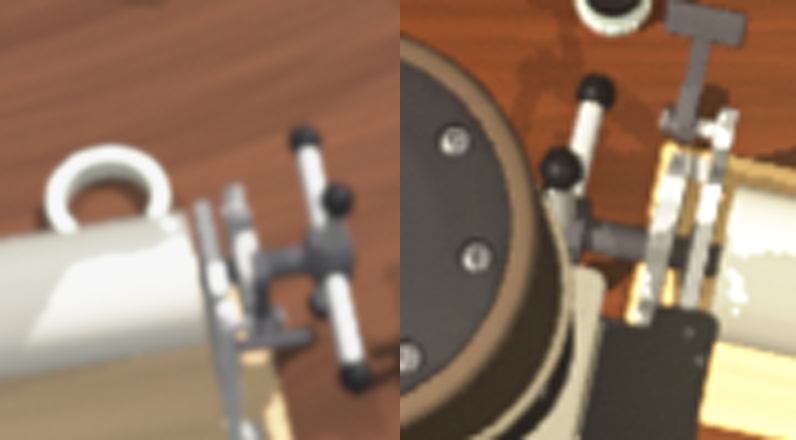

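The wheel reads about 0.55 from three balls, inside the 0.445–0.785 play, and the pawl is still back. Next I'll go over the winder to the far side of the tab.

Call:
{"method": "carry_out", "body": {"rows": [[-0.04, -0.01, 0, 0, 0, 0], [-0.09, -0.02, 0, 0, 0, 0], [-0.14, -0.03, 0, 0, 0, 0], [-0.19, -0.045, 0, 0, 0, 0], [-0.235, -0.058, 0, 0, 0, 0], [-0.26, -0.058, 0.02, 0, 0, 0], [-0.26, -0.058, 0.06, 0, 0, 0], [-0.26, -0.058, 0.09, 0, 0, 0]]}}

```text
clock: 10.48
tool_pos: [0.6831, -0.0455, 0.2012]
orientation: [-179.9, -0.2, 168.3]
force: [1.0, 0.2, -0.5]
opening: 0.0003
gripper_force: 0.0
```

Call:
{"method": "carry_out", "body": {"rows": [[0, 0, 0.01, 0, 0, 0], [0, 0, 0.017, 0, 0, 0], [0.006, 0, 0.017, 0, 0, 0], [0.012, 0, 0.017, 0, 0, 0], [0.018, 0, 0.017, 0, 0, 0], [0.024, 0, 0.017, 0, 0, 0], [0.03, 0, 0.017, 0, 0, 0]]}}

```text
clock: 11.35
tool_pos: [0.6567, -0.0386, 0.1915]
orientation: [179.9, 0.5, 168.5]
force: [10.6, -2.5, 11.5]
opening: 0.0004
gripper_force: 8.8
```

```bash
python3 go.py 0.06 0.1 0.2
```

```text
t 11.35 winder-frame TCP [0.1292 0.1007 0.1915] F(w) [10.89 -0.28 11.46] open 0.0004
shift [ 0.0691 -0.0007 -0.0091] turn [0.001  0.008  0.0009]
```

It's jammed. The fingertip presses on the tab's corner with about 16 N along the line to the hinge, so friction blocks it. I'll back off and follow the tab's arc, moving up as well as back.

Call:
{"method": "carry_out", "body": {"rows": [[-0.008, 0, 0, 0, 0, 0], [-0.018, 0, 0, 0, 0, 0], [-0.018, 0, 0.008, 0, 0, 0], [-0.018, 0, 0.01, 0, 0, 0]]}}

```text
clock: 11.85
tool_pos: [0.6706, -0.0422, 0.1767]
orientation: [-180.0, -0.2, 168.4]
force: [0.5, -0.3, -0.1]
opening: 0.0005
gripper_force: 0.0
```

```bash
python3 go.py 0.1315 0.1 0.18
```

```text
t 11.85 winder-frame TCP [0.1435 0.1001 0.1767] F(w) [ 0.54 -0.19 -0.08] open 0.0005
shift [ 0.012  -0.0001 -0.0032] turn [-0.0007 -0.0027 -0.0006]
```

Call:
{"method": "carry_out", "body": {"rows": [[0.006, 0, -0.002, 0, 0, 0], [0.0105, 0, -0.005, 0, 0, 0], [0.014, 0, -0.009, 0, 0, 0], [0.018, 0, -0.0125, 0, 0, 0], [0.024, 0, -0.018, 0, 0, 0], [0.0305, 0, -0.022, 0, 0, 0], [0.0375, 0, -0.025, 0, 0, 0], [0.0375, 0, -0.025, 0, 0, 0]]}}

```text
clock: 12.85
tool_pos: [0.6343, -0.0344, 0.2041]
orientation: [180.0, 0.0, 168.4]
force: [0.9, -0.3, 0.0]
opening: 0.0003
gripper_force: 0.1
```

```bash
python3 go.py 0.06 0.1 0.206
```

```text
t 12.85 winder-frame TCP [0.1064 0.1004 0.2041] F(w) [ 0.96 -0.15  0.03] open 0.0003
shift [ 0.0464 -0.0004 -0.0019] turn [0.0003 0.0006 0.0001]
```

The tab is moving with about 1 N. I'll continue along the arc past the balance point.

Call:
{"method": "carry_out", "body": {"rows": [[0.007, 0, -0.002, 0, 0, 0], [0.014, 0, -0.004, 0, 0, 0], [0.021, 0, -0.004, 0, 0, 0], [0.028, 0, -0.004, 0, 0, 0], [0.035, 0, -0.003, 0, 0, 0], [0.042, 0, -0.002, 0, 0, 0], [0.047, 0, 0.0, 0, 0, 0], [0.047, 0, 0.0, 0, 0, 0]]}}

```text
clock: 13.85
tool_pos: [0.5883, -0.025, 0.2035]
orientation: [-180.0, -0.0, 168.4]
force: [0.6, 0.2, 0.4]
opening: 0.0005
gripper_force: 0.0
```

Call:
{"method": "carry_out", "body": {"rows": [[-0.02, 0, 0, 0, 0, 0], [-0.02, 0, -0.04, 0, 0, 0], [-0.02, 0, -0.08, 0, 0, 0], [0.03, 0, -0.1, 0, 0, 0], [0.08, 0, -0.1, 0, 0, 0], [0.13, -0.04, -0.1, 0, 0, 0], [0.16, -0.09, -0.1, 0, 0, 0], [0.16, -0.13, -0.1, 0, 0, 0]]}}

```text
clock: 14.85
tool_pos: [0.4039, -0.1211, 0.3047]
orientation: [179.9, 0.2, 168.5]
force: [0.9, 0.9, 0.1]
opening: 0.0003
gripper_force: 0.0
```

```bash
python3 go.py
python3 - <<'E'
from h import *
import cv2
s=viewer.snapshot("scene")[:,:,::-1];t=viewer.snapshot("top")[:,:,::-1]
a=cv2.resize(s[150:260,210:310],(400,440),interpolation=2);b=cv2.resize(t[160:260,220:310],(396,440),interpolation=2)
cv2.imwrite("pics/c7.png",np.hstack([a,b]))
V=(0.510,-0.1114,-0.202)
for p in(0,.1,.3):
  print(p,((proj("scene",world([tab(p)],*V))[0]-[210,150])*4).round(),((proj("top",world([tab(p)],*V))[0]-[220,160])*4.4+[400,0]).round())
E
```

```text
t 14.85 winder-frame TCP [-0.102  -0.0308  0.3047] F(w) [0.73 1.03 0.13] open 0.0003
0 [248. 229.] [675. 147.]
0.1 [250. 234.] [678. 135.]
0.3 [254. 248.] [683. 110.]
```

View pics/c7.png

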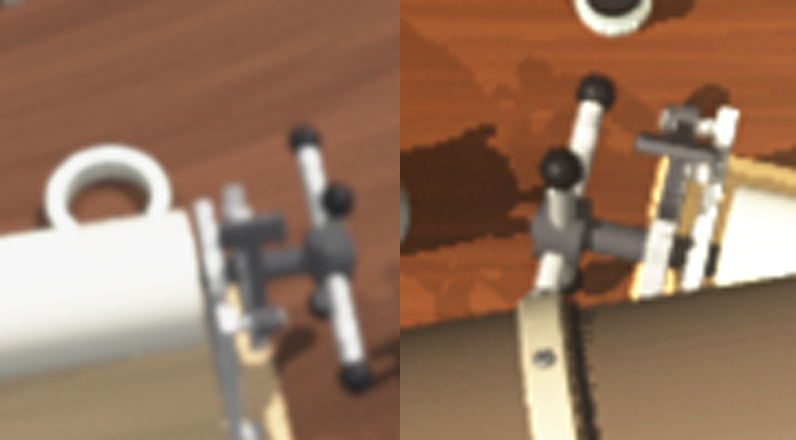

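The wheel hasn't moved and the tab is back at its first position: (252,230) in the scene view and (681,149) in the top view. I'll do a sub-pixel check against the initial pictures before handing in.

Run:
```python
from h import *
import cv2
for n,(u,v) in {"scene":(273,207),"top":(284,194)}.items():
    a=cv2.imread(f"pics/{n}0.png");b=viewer.snapshot(n)[:,:,::-1].copy()
    a,b=[cv2.resize(i,None,fx=8,fy=8,interpolation=2) for i in(a,b)]
    x0,y0,x1,y1=(u-11)*8,(v-4)*8,(u+11)*8,(v+5)*8
    m=cv2.matchTemplate(b[y0-40:y1+40,x0-40:x1+40],a[y0:y1,x0:x1],cv2.TM_CCOEFF_NORMED)
    _,s,_,l=cv2.minMaxLoc(m);print(n,s,(np.array(l)-40)/8)
V=(0.510,-0.1114,-0.202)
for n in("scene","top"):print(n,proj(n,world([tab(.06)],*V))-proj(n,world([tab(0)],*V)))
```

```text
scene 0.9845545887947083 [-0.125 -0.125]
top 0.9316068291664124 [0. 0.]
scene [[0.2518434  0.79767179]]
top [[ 0.33208135 -1.64813763]]
```

The tab matches its original seated position to within 0.13 px, so the pawl is fully down. Handing in.

```bash
python3 -c "
from plant import workorder
print(workorder.close_job())"
```

```text
the job is handed in; nothing more can be done
None
```

I tipped the pawl back, pushed the wheel back one notch (to about 0.55 rad), and seated the pawl again in that notch; the job is handed in at about 15 s, though no verdict came back, and one push on the tab briefly jammed at about 16 N before I corrected it.

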